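# Clip the tube tray onto the tube mixer

## Robot

A 6-joint arm with a two-finger parallel gripper is mounted at the origin on the work surface; the furniture and walls round the work are solid. World frame = base frame: x ahead of the robot, y to its left, z up, the work surface at z = 0. Lengths are in m, angles in rad, forces in N, time in s.
With the tool pointing down it reaches from about 0.25 to 0.725 m from the base axis. Payload 4 kg.
Tool frame: the origin (TCP) lies on the front face of the gripper's body, between the roots of the fingers; the fingertips stand 73 mm ahead of it and the grasp point (between the pads) lies 54 mm ahead of it; z points along the fingers, y is the direction in which the jaws open and shut (so a half turn about z gives the same grasp; the last joint's range is limited). The gripper opens to 85 mm and grips with 20 to 120 N. Pads are 22 mm wide; open, the fingers measure 114 mm over their backs; the gripper's body (76 mm by 85 mm) begins 54 mm behind the grasp point. The pads swing forward as they close: fully open they stand 13 mm farther back than shut.
Start: joints at [1.135, 0.241, 0.005, 1.335, 0, 1.571], TCP at [0.211, 0.453, 0.304] pointing down, gripper open.
Joint ranges: [-2.72, 2.72], [-1.05, 1.87], [-1.09, 1.28], [-1.99, 2.15], [-1.42, 1.44], [-3.14, 3.14]. Speed limits (rad/s): [2.79, 2.79, 3.14, 3.14, 3.14, 3.14].

## Interface

Orientations are given as a unit quaternion [x, y, z, w].
In Python, from workcell import sensors, camera, order gives the robot as it stands. The module is installed in compiled form; this text tells all that it offers.
- The arm moves only by the shell command python3 -m inch 'ROWS'. ROWS is JSON, one flat list of numbers, 5 for each row, row after row: the opening, from -1 (shut) to 1 (fully open), then the shift along the tool's x, y, z in mm, then the turn about the tool's z in units of 6 degrees (1.0 is 6 degrees). A call has 1 to 8 rows; each row is the pose to reach, as a shift and turn from the pose commanded when the call began, along the tool's axes at that moment; what a row does not reach only later rows make up. A row lasts 1/10 s, in which the tool goes at most 50 mm and 8.59 degrees, less where a joint would pass 70% of its speed; a pose out of reach is approached as far as the arm can. A call with a gripper value outside its range is refused whole. The fingers move at their own pace and stop on an object; the grip force is fixed at half the most. Time passes only in rows, so rows that repeat a pose let the fingers close. It gives the time, the measured TCP pose, the force and the opening at its end, in the units of the state.
- sensors.get_obs(): the state, without advancing time (a new reading comes with each control period).
- camera(name): name is "scene" or "top"; returns a dict with "pixels" (480x640x3 uint8, red, green, blue), "intrinsics" (3x3 intrinsics, pixels), "extrinsics" (4x4, takes a point from camera to world coordinates). Camera axes: x right, y down, z forward; pixel columns grow to the right and rows downward; lengths in m; the calibration is good to about 2 mm. A picture is of the moment at which its call begins. There is no depth.
- order.job_done(): hands the job in, once; it reports no verdict.
The state is a dict: "clock": time; "joint_pos": joint angles; "joint_vel": joint speeds; "tau": joint torques, N m; "eef_pos": TCP position; "tool_rot": TCP orientation; "ft_force": force on the tool from outside, world axes, zero at the start; "ft_torque": the same for the moment, N m; "grip_width": finger opening in m.
Only numpy, scipy, OpenCV 4.12 (cv2) and the standard library are available. Lean on these libraries where they do the work, as an engineer would, in place of code of your own. Each camera call takes 0.05 s, during which the arm holds its last target.

## Task

The blue tube tray has only been laid on top of the tube mixer's two grey rails; clip it in. Draw it back until its far edge drops off the far rail, hook that edge under the rail and push it in against the spring bumper, then swing the near end down flat and let the spring bring the near edge back under the front catch. Do not force anything, and leave the bottle and the two vials standing where they are.

Things in the scene. Friction and masses are not known exactly. Their poses are not given: they have to be found in the camera images.
- tube_mixer: White lab tube mixer, fixed. Origin on the desk under its middle; x from its control panel (robot side) to the far rail, z up. All x, y, z of its rails are in this frame. Aluminium platform x -107 to 127, y +-78 mm; its top, the bay floor, is at z 80 mm. Grey far rail and grey front catch stand on it, tops level at z 102 mm. It is rigid and does not rock, only its bumper moves.
- far_lip (a point): Middle of the lower edge of the far rail's lip, which overhangs towards the robot: mixer x 75 mm, underside z 91 mm, top z 102 mm; inner clear width 142 mm. Under it is an open pocket, closed at the back by the bumper.
- bumper_rest (a point): Fixed point in the pocket under the far rail, at mixer x 92 mm, where the middle of the orange bumper bar's face stands at rest (bar 100 mm wide). The bar can be pushed 16 mm towards +x, to a hard stop; spring about 3.5 N to start plus 0.5 N per mm. The point does not move with the bar. With the tray clipped in, the bar stays pressed in 3 mm.
- catch_lip (a point): Middle of the lower edge of the front catch's lip, which overhangs away from the robot: mixer x -88 mm, underside z 88 mm, top z 102 mm, 104 mm wide. Behind it the catch's wall has its inner face at x -95 mm. To swing down past it the tray's near edge must be beyond x -88 mm, with the bumper pressed in 10 to 16 mm.
- tube_tray: Loose blue open tube tray, about 0.35 kg. Origin: centre of its underside; x to its far edge, z up. Base plate 190 x 110 x 5 mm (x +-95, y +-55), smooth below. It starts flat on both rails, slightly off-centre and askew. Beyond its far wall (x 51 to 55 mm) the bare plate is a 40 mm tongue; the near tongue is 13 mm. Clipped in, it lies on the bay floor, its origin over the mixer's.
- tray_well (a point): Centre of the floor of the tray's empty finger well, tray x -52 mm, z 5 mm. Well 52 mm long, 102 mm wide, between the near wall (tray x -82 to -78 mm) and the partition (x -26 to -22 mm); all walls 4 mm thick, tops 25 mm over the underside. Fingertips in it can pull the near wall, push the partition and press the floor.
- tray_far_edge (a point): Middle of the lower far edge of the blue tray: 95 mm along the tray's +x from its origin, on the underside.
- tray_near_edge (a point): Middle of the lower near edge of the blue tray: 95 mm along the tray's -x from its origin, on the underside.
- amber_bottle: Bystander: brown glass bottle with a black cap, 52 mm across, 110 mm tall, loose, standing to the right of the mixer. Origin at the centre of its underside, z up.
- blue_vial: Bystander: small white dropper vial with a blue cap, 23 mm across, 64 mm tall, loose, standing to the left of the mixer. Origin at the centre of its underside, z up.
- yellow_vial: Bystander: small white dropper vial with a yellow cap, 23 mm across, 64 mm tall, loose, standing to the left of the mixer. Origin at the centre of its underside, z up.
Mind the look-alikes: they are no part of the job. Several things have the shape of the tube_tray; the one meant has the colours described above.

How it is judged:
By the outcome, as a careful person would: the job done as asked, in the order asked, and still so for the second after the job is handed in, with the robot touching nothing.
It also fails if it takes over 53 s, if anything falls off the work surface, if the arm or the gripper's body presses on something with over 40 N, if the wrist force passes 120 N, or if a joint passes its speed limit or range.

## Working session

There is one attempt and no reset: what is moved stays moved. The work goes in short steps, Python scripts to look and compute and a shell command to move; the robot and the scene stay as the last step left them, time stands still between calls to the robot, and variables do not carry over. Pictures are saved under pics/ and viewed, and the job is handed in when it is done.

```bash
mkdir -p pics
cat > h.py <<'E'
from workcell import sensors,camera,order
import numpy as np,cv2
def snap(n,tag):
    c=camera(n);cv2.imwrite(f'pics/{tag}.png',c['pixels'][:,:,::-1]);return c
def proj(c,P):
    E=np.linalg.inv(c['extrinsics']);p=E[:3,:3]@np.array(P).T+E[:3,3:];q=c['intrinsics']@p;return (q[:2]/q[2]).T
def ray(c,u,z):
    K=c['intrinsics'];E=c['extrinsics'];d=E[:3,:3]@np.linalg.inv(K)@np.array([u[0],u[1],1.]);o=E[:3,3];return o+d*(z-o[2])/d[2]
E
python3 - <<'E'
from h import *
for n in('scene','top'):
    c=snap(n,n+'0');print(n,c['intrinsics'].round(1).tolist(),c['extrinsics'].round(3).tolist())
o=sensors.get_obs();print({k:np.round(v,3).tolist() for k,v in o.items()})
E
```

```text
scene [[489.0, 0.0, 307.6], [0.0, 489.0, 235.0], [0.0, 0.0, 1.0]] [[0.779, -0.355, 0.517, -0.124], [-0.627, -0.41, 0.662, -0.717], [-0.023, -0.84, -0.543, 0.691], [0.0, 0.0, 0.0, 1.0]]
top [[480.4, 0.0, 316.0], [0.0, 480.4, 238.6], [0.0, 0.0, 1.0]] [[0.012, -0.994, 0.11, 0.37], [-1.0, -0.012, 0.003, 0.017], [-0.002, -0.11, -0.994, 1.07], [0.0, 0.0, 0.0, 1.0]]
{'clock': 0.1, 'joint_pos': [1.135, 0.241, 0.004, 1.335, -0.0, 1.571], 'joint_vel': [0.001, -0.0, 0.003, 0.001, -0.0, 0.002], 'tau': [0.001, -37.314, 25.301, 0.011, -0.0, 0.0], 'eef_pos': [0.211, 0.453, 0.303], 'tool_rot': [0.216, 0.976, -0.001, -0.0], 'ft_force': [0.417, 0.732, 0.406], 'ft_torque': [-0.025, 0.003, -0.03], 'grip_width': 0.086}
```

View pics/scene0.png

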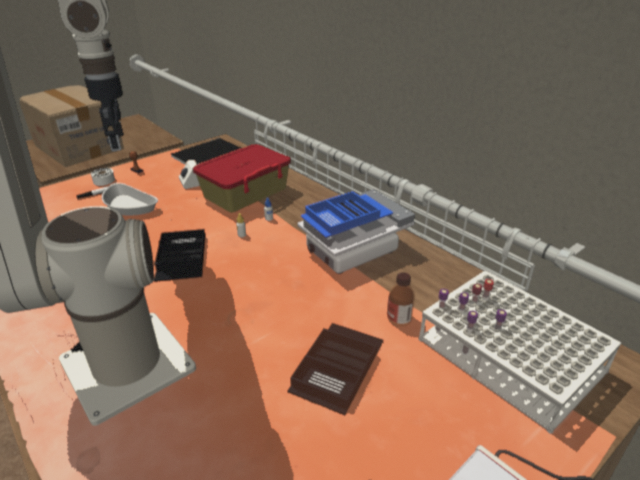

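View pics/top0.png

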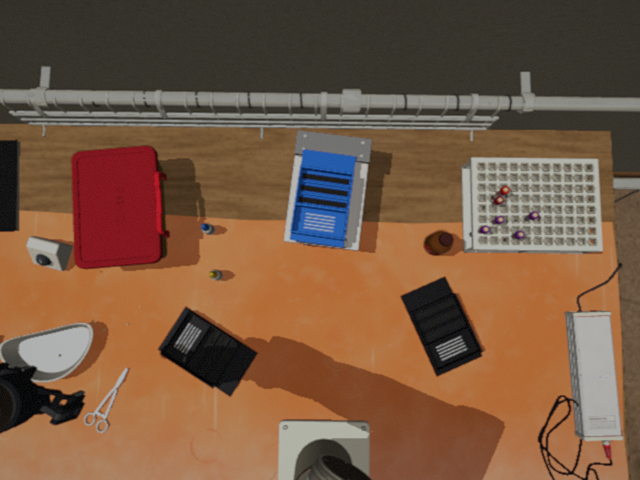

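The blue tray lies on the mixer, at about (325,197) in the top view, with the bottle at (440,242) and the vials at (207,229) and (216,274). I'll zoom in next.

Run:
```python
import cv2
a=cv2.imread('pics/top0.png')[120:265,270:390];cv2.imwrite('pics/z1.png',cv2.resize(a,None,fx=4.1,fy=4.1,interpolation=cv2.INTER_CUBIC))
a=cv2.imread('pics/scene0.png')[170:280,285:425];cv2.imwrite('pics/z2.png',cv2.resize(a,None,fx=5,fy=5,interpolation=cv2.INTER_CUBIC))
```

```text
(no output)
```

View pics/z1.png

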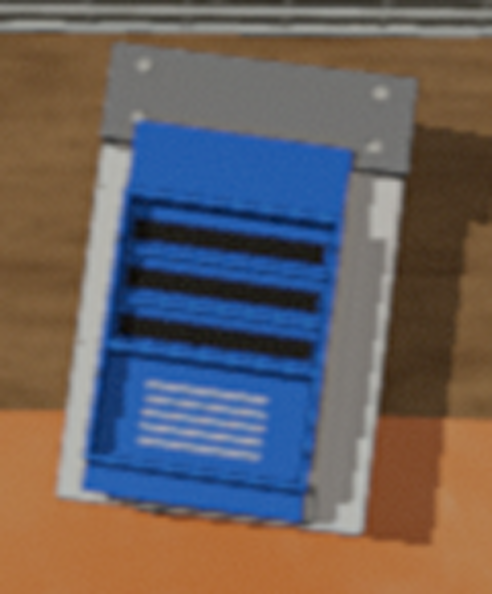

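View pics/z2.png

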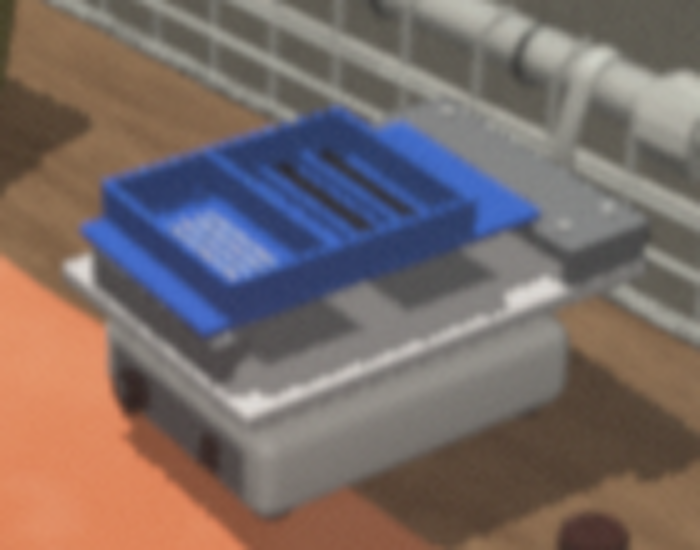

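Run:
```python
from h import *
t=camera('top')
f=lambda p,z:1000*ray(t,(270+(p[0]+.5)/4.1-.5,120+(p[1]+.5)/4.1-.5),z)[:2]
R=[f(p,.102) for p in((113,42),(417,78),(102,140),(405,175))]
P=[f(p,.080) for p in((57,497),(363,534))]
T=[f(p,.107) for p in((136,123),(355,150),(83,490),(303,522))]
for n,L in(('rail',R),('plat',P),('tray',T)):print(n,np.round(L,1).tolist())
a=lambda v:np.degrees(np.arctan2(v[1],v[0]))
print('yaw',[round(a(x),2) for x in ((R[0]+R[1]-P[0]-P[1]),)],'cross',[round(a(L[0]-L[1])-90,2) for L in(R,R[2:],P)])
print('tray yaw',a(T[0]+T[1]-T[2]-T[3]),a(T[0]-T[1])-90,a(T[2]-T[3])-90)
yaw=np.radians(a(R[0]+R[1]-P[0]-P[1]));ex=np.array([np.cos(yaw),np.sin(yaw)])
mid=(R[0]+R[1])/2;print('org',mid-127*ex,(R[2]+R[3])/2-75*ex,(P[0]+P[1])/2+107*ex)
tc=sum(T)/4;print('tray c',tc)
```

```text
rail [[704.2, 61.8], [687.1, -92.4], [653.1, 66.5], [636.8, -86.3]]
plat [[474.2, 87.2], [457.2, -67.4]]
tray [[660.6, 49.3], [648.0, -60.7], [474.9, 72.6], [460.4, -35.7]]
yaw [np.float64(-6.25)] cross [np.float64(-6.32), np.float64(-6.1), np.float64(-6.25)]
tray yaw -7.371990964227659 -6.563492890693851 -7.643692334527216
org [569.42800372  -1.46701114] [570.42311698  -1.734352  ] [572.06409043  -1.75575201]
tray c [560.99444424   6.37471528]
```

```bash
python3 -m inch '[0.4,-28,-17,0,-0.2, 0.4,-63,-38,0,-0.6, 0.4,-100,-60,0,-1, 0.4,-137,-82,0,-1.4, 0.4,-170,-103,0,-1.8, 0.4,-200,-120,0,-2.2, 0.4,-220,-132,0,-2.6, 0.4,-228,-137,0,-3.1]'
python3 - <<'E'
from h import *
from scipy.spatial.transform import Rotation as Ro
o=sensors.get_obs();R=Ro.from_quat(o['tool_rot']).as_matrix();d=np.array([.5094,.0131,.2])-o['eef_pos']
print(R.round(3).tolist(),'tool delta mm',(1000*R.T@d).round(1),'ymix-angle err',np.degrees(np.arctan2(R[1,1],R[0,1]))-83.75,o['grip_width'],o['ft_force'])
E
```

```text
clock: 0.95
eef_pos: [0.3608, 0.2309, 0.3037]
tool_rot: [0.056, 0.998, -0.0, -0.0]
ft_force: [-0.7, 0.9, -0.1]
grip_width: 0.0598
[[-0.994, 0.112, -0.0], [0.112, 0.994, -0.001], [0.0, -0.001, -1.0]] tool delta mm [-172.1 -199.7  103.8] ymix-angle err -0.18584101768171024 0.05984842584934565 [-0.66183381  0.8883337  -0.14704148]
```

```bash
python3 -m inch '[0.4,-22,-25,0,0, 0.4,-52,-60,10,0, 0.4,-84,-97,25,0, 0.4,-114,-132,45,0, 0.4,-140,-163,62,0, 0.4,-160,-186,78,0, 0.4,-170,-197,86,0, 0.4,-172,-200,89,0]'
python3 -m inch '[0.4,0,0,0,0,0.4,0,0,0,0]'
cat > st.py <<'E'
from h import *
import sys
from scipy.spatial.transform import Rotation as Ro
O=np.array([570.5,-1.7]);y=np.radians(-6.25);ex=np.array([np.cos(y),np.sin(y)]);ey=np.array([-ex[1],ex[0]])
def mix(p):d=np.asarray(p)[:2]-O;return np.array([d@ex,d@ey])
def main():
    o=sensors.get_obs();R=Ro.from_quat(o['tool_rot']).as_matrix();p=1000*o['eef_pos']
    print('TCP mix',mix(p).round(1),'z',p[2].round(1),'yaw err',round(np.degrees(np.arctan2(R[1,1],R[0,1]))-83.75,2),'F mix',round(o['ft_force'][:2]@ex,1),round(o['ft_force'][:2]@ey,1),round(o['ft_force'][2],1),'t',round(o['clock'],2),'w',round(o['grip_width'],4))
    for n in sys.argv[1:]:
        t=n.split('_')[0];c=camera(t);x,y0,s=(265,120,4.1) if t=='top' else (285,150,4.5)
        a=c['pixels'][y0:y0+145,x:x+140,::-1];cv2.imwrite(f'pics/{n}.png',cv2.resize(a,None,fx=s,fy=s,interpolation=cv2.INTER_CUBIC))
if __name__=='__main__':main()
E
python3 st.py top_a scene_a
```

```text
clock: 1.75
eef_pos: [0.5087, 0.0138, 0.2136]
tool_rot: [0.057, 0.998, -0.0, -0.001]
ft_force: [-0.9, 1.0, -0.1]
grip_width: 0.0594
clock: 1.95
eef_pos: [0.5083, 0.016, 0.2155]
tool_rot: [0.055, 0.998, 0.0, 0.0]
ft_force: [0.3, -0.3, -0.0]
grip_width: 0.0598
TCP mix [-63.7  10.9] z 215.5 yaw err -0.03 F mix 0.4 -0.2 -0.0 t 1.95 w 0.0598
```

View pics/scene_a.png

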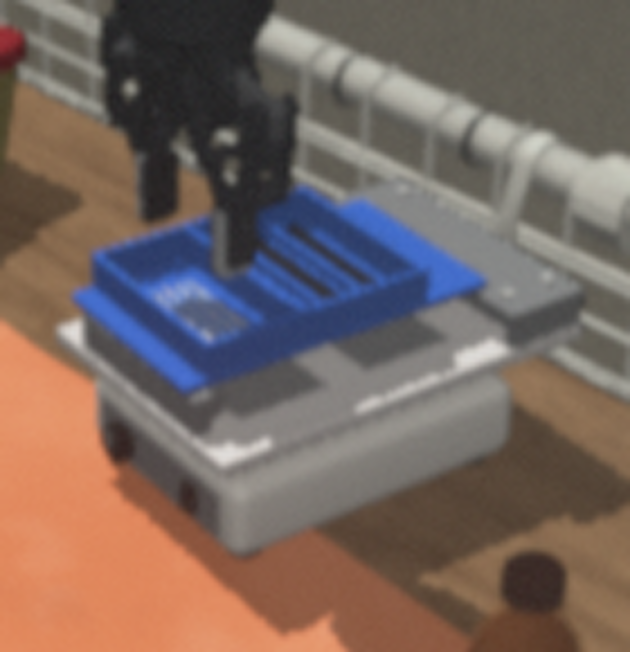

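View pics/top_a.png

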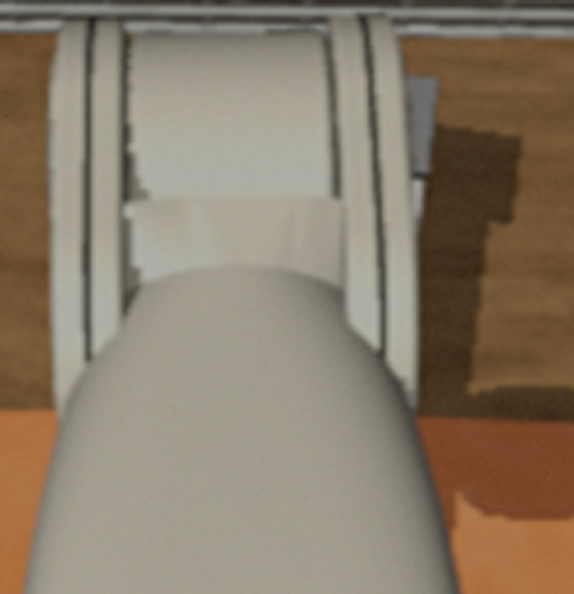

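```bash
python3 - <<'E'
from st import *
c=camera('scene')
for y in(-22,-30):
  for z in (130,135,140,145,150):
    p=O+ex*-63.7+ey*y; q=proj(c,[[p[0]/1e3,p[1]/1e3,z/1e3]])[0]; print(y,z,((q-[285,150])*4.5).round())
E
python3 st.py
```

```text
-22 130 [230. 302.]
-22 135 [230. 294.]
-22 140 [230. 285.]
-22 145 [230. 276.]
-22 150 [230. 267.]
-30 130 [239. 309.]
-30 135 [239. 301.]
-30 140 [239. 292.]
-30 145 [239. 283.]
-30 150 [239. 274.]
TCP mix [-63.5  11. ] z 215.8 yaw err -0.0 F mix 0.2 0.2 -0.3 t 2.1 w 0.0595
```

```bash
python3 -m inch '[0.4,0,-2.5,5,0,0.4,0,-2.5,11,0,0.4,0,-2.5,17,0,0.4,0,-2.5,23,0,0.4,0,-2.5,28,0,0.4,0,-2.5,32,0,0.4,0,-2.5,34,0,0.4,0,-2.5,34,0]'; python3 st.py scene_b
```

```text
clock: 2.9
eef_pos: [0.5082, 0.0125, 0.1805]
tool_rot: [0.056, 0.998, -0.0, -0.0]
ft_force: [-0.6, -0.3, -0.3]
grip_width: 0.0597
TCP mix [-63.4   7.3] z 180.5 yaw err -0.12 F mix -0.6 -0.4 -0.3 t 2.9 w 0.0597
```

View pics/scene_b.png

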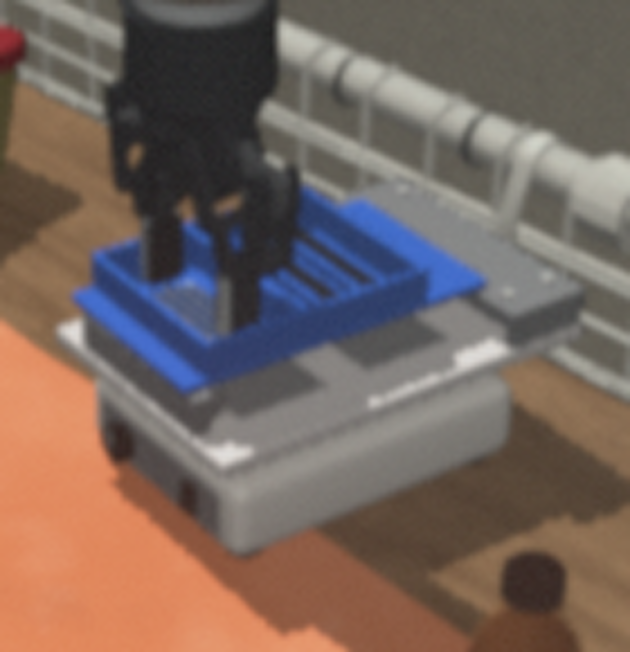

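```bash
python3 -m inch '[0.55,3,0,0,0,0.55,6,0,0,0,0.55,9,0,0,0,0.55,12,0,0,0,0.55,14,0,0,0,0.55,16,0,0,0,0.55,18,0,0,0,0.55,20,0,0,0]'; python3 st.py scene_c
```

```text
clock: 3.75
eef_pos: [0.4888, 0.0146, 0.1811]
tool_rot: [0.056, 0.998, -0.0, 0.0]
ft_force: [2.1, -0.5, -1.2]
grip_width: 0.0659
TCP mix [-83.    7.3] z 181.1 yaw err -0.13 F mix 2.1 -0.3 -1.2 t 3.75 w 0.0659
```

View pics/scene_c.png

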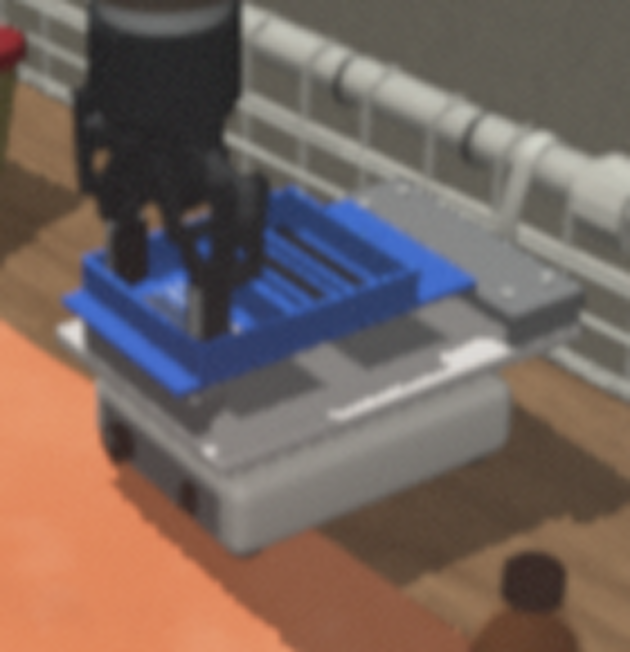

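```bash
python3 -m inch '[0.55,-1,-3,0,0,0.55,-1,-5,0,0,0.55,-1,-7,0,0,0.55,-1,-8.5,0,0,0.55,-1,-10,0,0,0.55,-1,-10,0,0]'; python3 st.py scene_d
python3 -m inch '[0.55,1,-9,0,0,0.55,2,-7,0,0,0.55,4,-7,0,0,0.55,6,-7,0,0,0.55,8,-7,0,0,0.55,10,-7,0,0,0.55,12,-7,0,0,0.55,12,-7,0,0]'; python3 st.py scene_e
```

```text
clock: 4.4
eef_pos: [0.4884, 0.0045, 0.1809]
tool_rot: [0.056, 0.998, -0.0, 0.0]
ft_force: [0.5, 1.9, 0.7]
grip_width: 0.0661
TCP mix [-82.2  -2.8] z 180.9 yaw err -0.13 F mix 0.3 1.9 0.7 t 4.4 w 0.0661
clock: 5.25
eef_pos: [0.4774, -0.001, 0.1821]
tool_rot: [0.056, 0.998, -0.0, 0.002]
ft_force: [5.8, -1.6, 3.1]
grip_width: 0.0663
TCP mix [-92.6  -9.4] z 182.1 yaw err -0.12 F mix 6.0 -1.0 3.1 t 5.25 w 0.0663
```

View pics/scene_d.png

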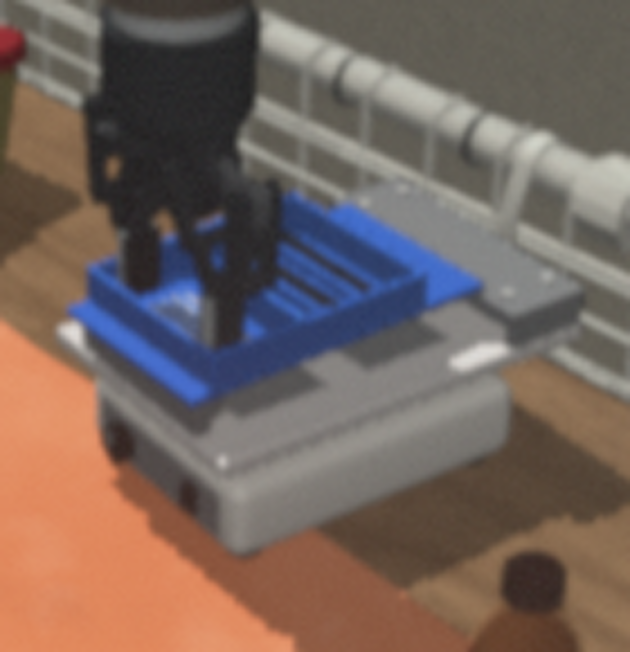

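View pics/scene_e.png

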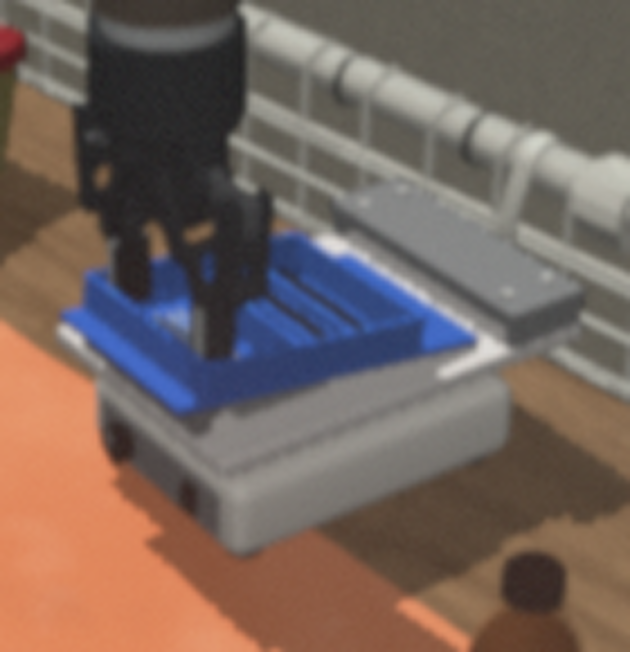

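```bash
python3 -m inch '[0.55,-3,0,0,0,0.55,-4,3,0,0,0.55,-4,6,0,0,0.55,-4,8,0,0,0.55,-4,10,0,0,0.55,-4,12,0,0,0.55,-4,13,0,0,0.55,-4,13,0,0]'; python3 st.py 
python3 -m inch '[0.55,-4,-1,0,0,0.55,-8,-2,0,0,0.55,-13,-3,1,0,0.55,-17,-3,2,0,0.55,-21,-3,3,0,0.55,-24,-3,4,0,0.55,-24,-3,4,0]'; python3 st.py scene_f
```

```text
clock: 6.1
eef_pos: [0.4809, 0.0117, 0.1808]
tool_rot: [0.055, 0.998, 0.0, -0.0]
ft_force: [0.2, -0.8, -0.2]
grip_width: 0.0661
TCP mix [-90.5   3.6] z 180.8 yaw err -0.1 F mix 0.3 -0.8 -0.2 t 6.1 w 0.0661
clock: 6.8
eef_pos: [0.5048, 0.0058, 0.1766]
tool_rot: [0.056, 0.998, -0.0, -0.0]
ft_force: [-0.5, 0.1, -0.5]
grip_width: 0.066
TCP mix [-66.1   0.3] z 176.6 yaw err -0.13 F mix -0.5 0.1 -0.5 t 6.8 w 0.066
```

View pics/scene_f.png

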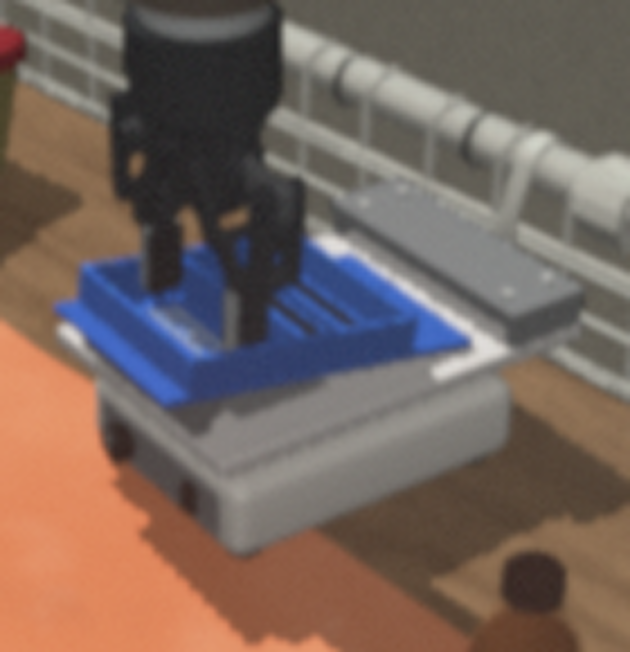

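```bash
cat > tr.py <<'E'
from st import *
import json
# args: far-right, near-right, near-left pixel in scene crop, with z
c=camera('scene')
A=json.loads(sys.argv[1]);Q=[mix(1000*ray(c,(285+(u+.5)/4.5-.5,150+(v+.5)/4.5-.5),z/1e3)) for u,v,z in A]
print('pts',[q.round(1).tolist() for q in Q]);d=Q[0]-Q[1];e=Q[2]-Q[1];print('yaw side',np.degrees(np.arctan2(d[1],d[0])).round(2),'yaw near',np.degrees(np.arctan2(-e[0],e[1])).round(2),'near mid',((Q[1]+Q[2])/2).round(1),'len',np.linalg.norm(d).round(1),np.linalg.norm(e).round(1))
E
python3 tr.py '[[470,343,85],[178,402,109],[57,308,109]]'
```

```text
pts [[59.1, -63.3], [-117.3, -53.6], [-119.1, 54.7]]
yaw side -3.16 yaw near 0.92 near mid [-118.2    0.6] len 176.7 108.3
```

Run:
```python
from st import *
c=camera('scene')
for p in [(70,-55,85),(70,-60,85),(60,-63,85),(70,55,85),(-118,-55,109),(-61,-55,127+2)]:
    w=O+ex*p[0]+ey*p[1];q=proj(c,[[w[0]/1e3,w[1]/1e3,p[2]/1e3]])[0];print(p,((q-[285,150]+.5)*4.5).round())
a=c['pixels'][195:245,355:400,::-1];cv2.imwrite('pics/q1.png',cv2.resize(a,None,fx=12,fy=12,interpolation=cv2.INTER_CUBIC))
```

```text
(70, -55, 85) [476. 330.]
(70, -60, 85) [482. 334.]
(60, -63, 85) [471. 343.]
(70, 55, 85) [346. 246.]
(-118, -55, 109) [179. 404.]
(-61, -55, 129) [276. 333.]
```

View pics/q1.png

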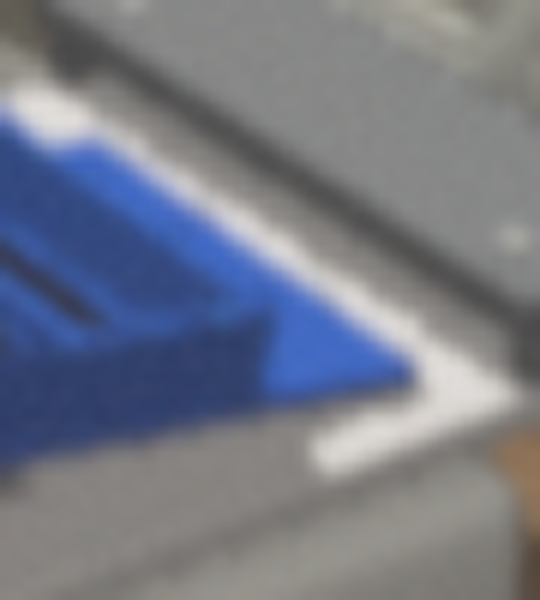

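```bash
python3 tr.py '[[470.7,340.5,85],[178,402,112.5],[57,308,112.5]]';python3 tr.py '[[470.7,340.5,85],[347,253,85],[57,308,112.5]]'
```

```text
pts [[61.0, -61.7], [-120.3, -58.0], [-122.0, 49.7]]
yaw side -1.15 yaw near 0.92 near mid [-121.2   -4.2] len 181.3 107.7
pts [[61.0, -61.7], [65.2, 47.9], [-122.0, 49.7]]
yaw side -92.22 yaw near 89.48 near mid [-28.4  48.8] len 109.7 187.3
```

```bash
python3 -m inch '[0.55,-2,0,0,0,0.55,-4,0,0,0,0.55,-5,2,0,0,0.55,-5,4,0,0,0.55,-5,6,0,0,0.55,-5,8,0,0,0.55,-5,8,0,0]'; python3 st.py scene_g
```

```text
clock: 7.75
eef_pos: [0.5107, 0.0136, 0.177]
tool_rot: [0.055, 0.998, 0.0, 0.0]
ft_force: [0.6, -0.5, -0.6]
grip_width: 0.0659
TCP mix [-61.1   8.7] z 177.0 yaw err -0.1 F mix 0.6 -0.4 -0.6 t 7.75 w 0.0659
```

View pics/scene_g.png

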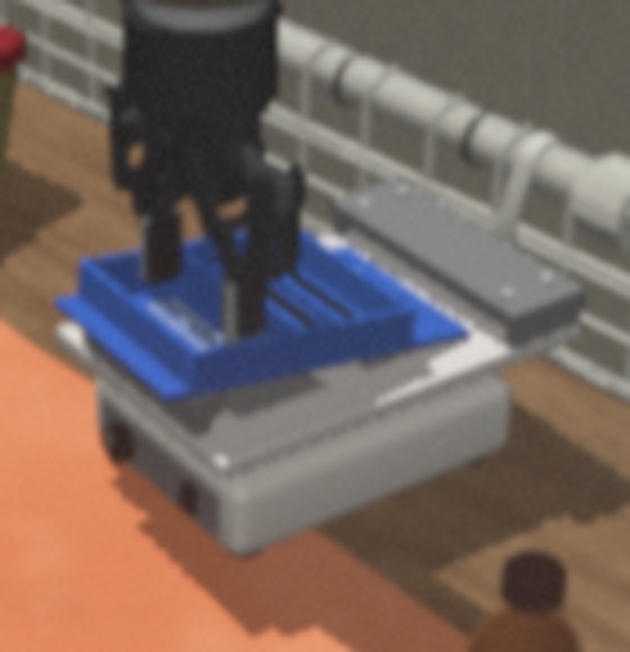

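```bash
python3 tr.py '[[466,335,85],[175,397,112.5],[55,304,112.5]]'
```

```text
pts [[62.5, -56.1], [-119.0, -53.6], [-120.8, 53.7]]
yaw side -0.79 yaw near 0.94 near mid [-119.9    0. ] len 181.6 107.3
```

```bash
python3 -m inch '[0.55,-2,-4,0,0,0.55,-5,-6,0,0,0.55,-8,-6,0,0,0.55,-11,-6,0,0,0.55,-14,-6,0,0,0.55,-16,-6,0,0,0.55,-18,-6,0,0,0.55,-18,-6,0,0]'; python3 st.py scene_h
```

```text
clock: 8.65
eef_pos: [0.5281, 0.0053, 0.1769]
tool_rot: [0.056, 0.998, -0.0, 0.0]
ft_force: [-1.8, -0.3, -0.9]
grip_width: 0.0659
TCP mix [-42.9   2.3] z 176.9 yaw err -0.12 F mix -1.7 -0.5 -0.9 t 8.65 w 0.0659
```

View pics/scene_h.png

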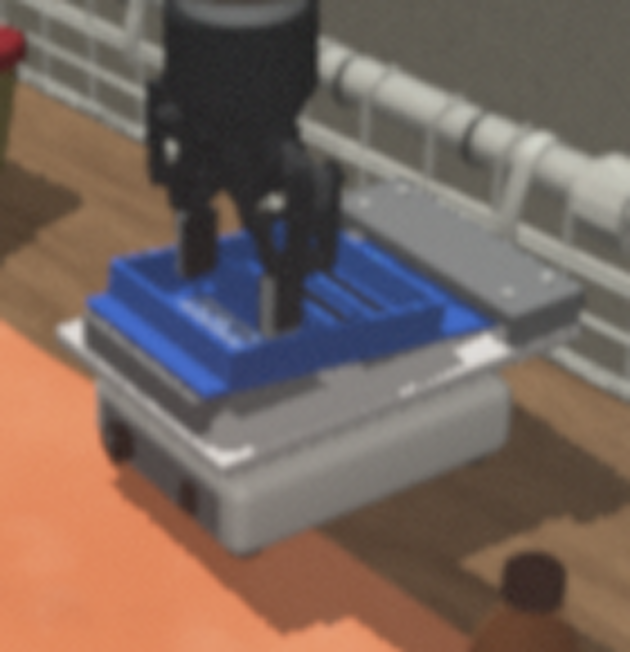

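```bash
python3 tr.py '[[490,328,88],[209,396,109],[89,301,109]]'
python3 -m inch '[0.55,-2,0,0,0,0.55,-4,0,0,0,0.55,-6,0,0,0,0.55,-8,0,0,0,0.55,-8,0,0,0]'; python3 st.py
python3 -m inch '[0.55,-2,0,0,0,0.55,-3,0,0,0,0.55,-4,0,0,0,0.55,-4,0,0,0]'; python3 st.py scene_i
```

```text
pts [[74.0, -61.5], [-102.1, -57.7], [-101.7, 51.3]]
yaw side -1.22 yaw near -0.17 near mid [-101.9   -3.2] len 176.1 109.0
clock: 9.25
eef_pos: [0.5346, 0.0045, 0.1767]
tool_rot: [0.056, 0.998, 0.0, -0.001]
ft_force: [-4.8, 0.0, 1.2]
grip_width: 0.0658
TCP mix [-36.3   2.3] z 176.7 yaw err -0.11 F mix -4.7 -0.5 1.2 t 9.25 w 0.0658
clock: 9.65
eef_pos: [0.5374, 0.0042, 0.1765]
tool_rot: [0.055, 0.998, 0.0, -0.003]
ft_force: [-6.7, 0.5, 2.8]
grip_width: 0.066
TCP mix [-33.5   2.3] z 176.5 yaw err -0.11 F mix -6.7 -0.2 2.8 t 9.65 w 0.066
```

View pics/scene_i.png

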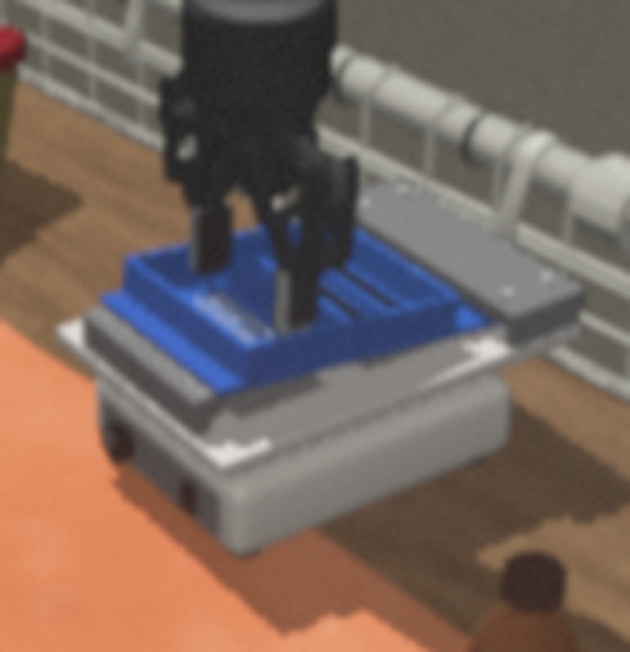

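```bash
python3 -m inch '[0.55,0,0,1.5,0,0.55,0,0,3,0,0.55,0,0,4,0,0.55,0,0,4,0]'; python3 st.py
python3 -m inch '[0.55,-1,0,0,0,0.55,-2,0,0,0,0.55,-3,0,0,0,0.55,-3,0,0,0]'; python3 st.py scene_j
```

```text
clock: 10.1
eef_pos: [0.5371, 0.0042, 0.1736]
tool_rot: [0.055, 0.998, 0.0, -0.003]
ft_force: [-10.8, 1.1, 10.7]
grip_width: 0.0663
TCP mix [-33.8   2.3] z 173.6 yaw err -0.11 F mix -10.9 -0.1 10.7 t 10.1 w 0.0663
clock: 10.5
eef_pos: [0.5394, 0.004, 0.1734]
tool_rot: [0.055, 0.998, 0.0, -0.003]
ft_force: [-13.1, 1.8, 11.0]
grip_width: 0.0661
TCP mix [-31.5   2.3] z 173.4 yaw err -0.1 F mix -13.2 0.4 11.0 t 10.5 w 0.0661
```

View pics/scene_j.png

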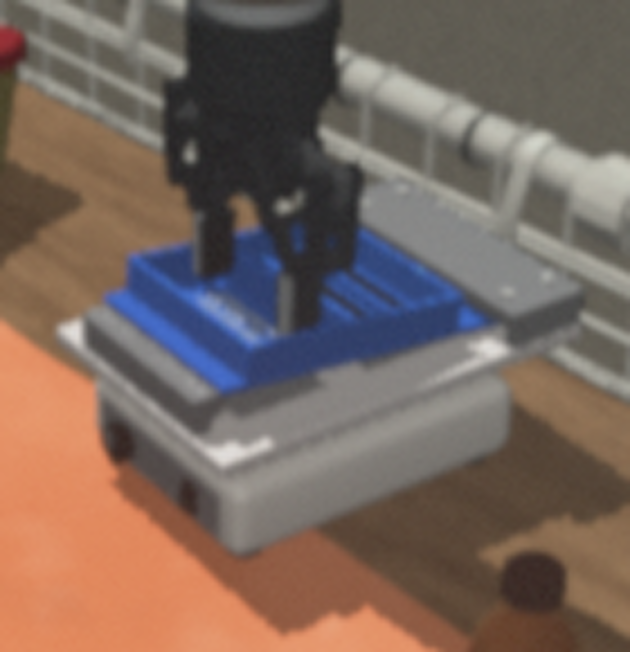

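```bash
python3 -m inch '[0.55,0,0,-1.5,0,0.55,-1,0,-2,0,0.55,-2,0,-2,0,0.55,-3,0,-2,0,0.55,-3,0,-2,0]'; python3 st.py
python3 -m inch '[0.55,-1,0,0,0,0.55,-2,0,0,0,0.55,-2,0,0,0]'; python3 st.py scene_k
```

```text
clock: 11.05
eef_pos: [0.5422, 0.0037, 0.1735]
tool_rot: [0.055, 0.998, 0.0, -0.004]
ft_force: [-8.9, 1.7, 0.9]
grip_width: 0.0662
TCP mix [-28.8   2.3] z 173.5 yaw err -0.1 F mix -9.0 0.7 0.9 t 11.05 w 0.0662
clock: 11.35
eef_pos: [0.5438, 0.0035, 0.1732]
tool_rot: [0.055, 0.998, 0.0, -0.005]
ft_force: [-8.6, 1.8, -0.7]
grip_width: 0.0667
TCP mix [-27.1   2.2] z 173.2 yaw err -0.1 F mix -8.8 0.9 -0.7 t 11.35 w 0.0667
```

View pics/scene_k.png

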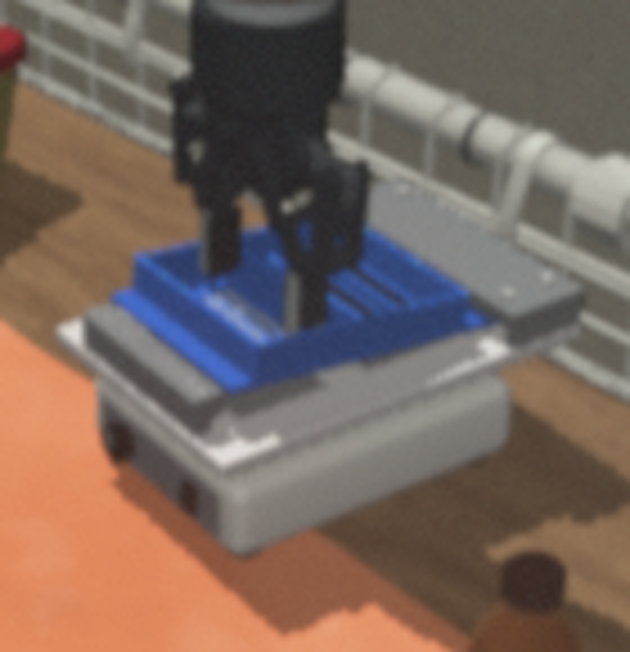

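```bash
python3 -m inch '[0.55,-1,0,0,0,0.55,-2,0,0,0,0.55,-2.5,0,0,0,0.55,-2.5,0,0,0]'; python3 st.py
python3 -m inch '[0.55,0,0,1,0,0.55,0,0,2,0,0.55,0,0,3,0,0.55,0,0,4,0]'; python3 st.py scene_l
```

```text
clock: 11.8
eef_pos: [0.5456, 0.0033, 0.1727]
tool_rot: [0.055, 0.998, 0.0, -0.006]
ft_force: [-10.2, 1.4, 0.0]
grip_width: 0.0662
TCP mix [-25.3   2.2] z 172.7 yaw err -0.09 F mix -10.3 0.3 0.0 t 11.8 w 0.0662
clock: 12.2
eef_pos: [0.545, 0.0033, 0.1685]
tool_rot: [0.055, 0.998, 0.0, -0.006]
ft_force: [-11.3, 1.6, 0.0]
grip_width: 0.0666
TCP mix [-25.9   2.2] z 168.5 yaw err -0.09 F mix -11.4 0.4 0.0 t 12.2 w 0.0666
```

View pics/scene_l.png

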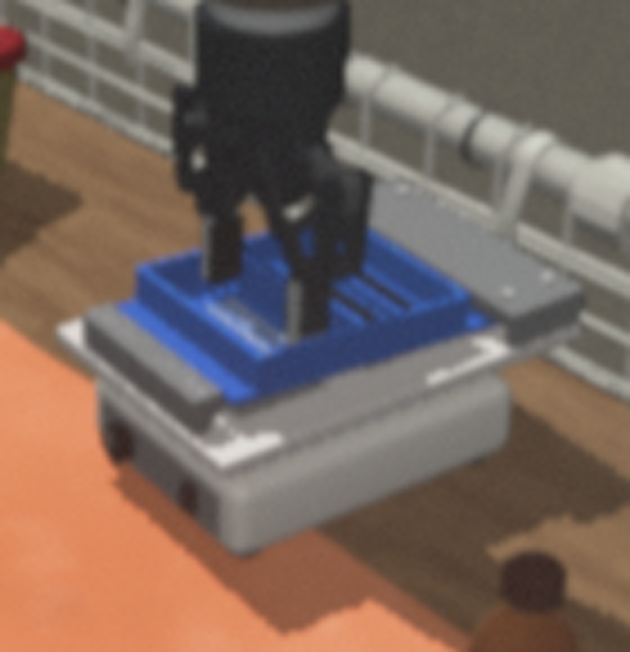

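```bash
python3 -m inch '[0.55,0,0,2,0,0.55,0,0,4,0,0.55,0,0,6,0,0.55,0,0,6,0]'; python3 st.py
python3 -m inch '[0.55,0,0,2,0,0.55,0,0,4,0,0.55,0,0,6,0,0.55,0,0,6,0]'; python3 st.py scene_m
```

```text
clock: 12.65
eef_pos: [0.5442, 0.0034, 0.1619]
tool_rot: [0.055, 0.998, 0.0, -0.008]
ft_force: [-12.8, 1.9, -0.8]
grip_width: 0.0661
TCP mix [-26.7   2.2] z 161.9 yaw err -0.09 F mix -12.9 0.5 -0.8 t 12.65 w 0.0661
clock: 13.05
eef_pos: [0.5438, 0.0034, 0.1581]
tool_rot: [0.055, 0.998, 0.0, -0.007]
ft_force: [-18.2, 3.4, 11.4]
grip_width: 0.066
TCP mix [-27.1   2.2] z 158.1 yaw err -0.09 F mix -18.5 1.4 11.4 t 13.05 w 0.066
```

View pics/scene_m.png

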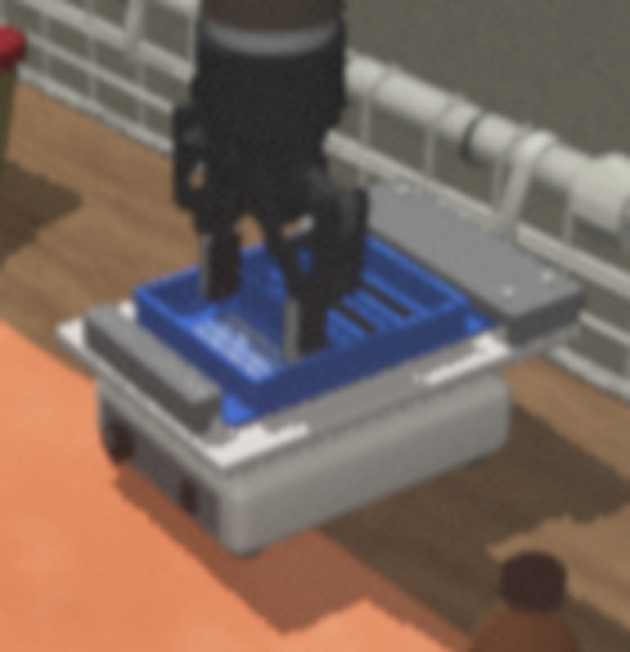

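```bash
cat > pr.py <<'E'
from st import *
cx,cy=map(float,sys.argv[1:3]);c=camera('scene')
for n,p in dict(nr_wall=(-82,-55,105),fr_wall=(55,-55,105),nl_wall=(-82,55,105),nr_plate=(-95,-55,85),nl_plate=(-95,55,85)).items():
    w=O+ex*(p[0]+cx)+ey*(p[1]+cy);q=proj(c,[[w[0]/1e3,w[1]/1e3,p[2]/1e3]])[0];print(n,((q-[285,150]+.5)*4.5).round())
E
python3 pr.py 10 -3; python3 pr.py 10 0
python3 - <<'E'
from st import *
c=camera('scene');a=c['pixels'][195:265,300:400,::-1];cv2.imwrite('pics/q2.png',cv2.resize(a,None,fx=8,fy=8,interpolation=cv2.INTER_CUBIC))
E
python3 st.py
```

```text
nr_wall [260. 384.]
fr_wall [475. 303.]
nl_wall [137. 291.]
nr_plate [238. 427.]
nl_plate [117. 331.]
nr_wall [257. 382.]
fr_wall [471. 300.]
nl_wall [134. 289.]
nr_plate [235. 424.]
nl_plate [114. 328.]
TCP mix [-27.1   2.2] z 158.1 yaw err -0.09 F mix -19.5 -0.4 12.0 t 13.25 w 0.0659
```

View pics/q2.png

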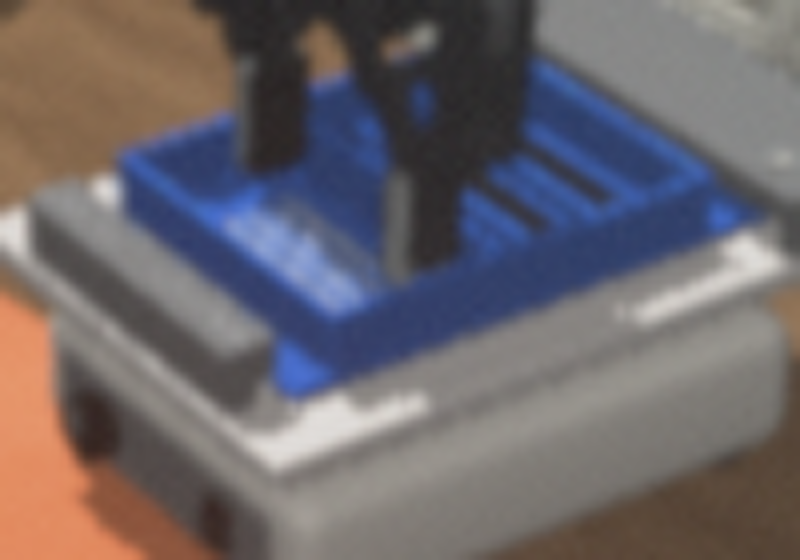

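```bash
python3 -m inch '[0.55,0,0,-1,0,0.55,1,0,-1.5,0,0.55,2,0,-1.5,0,0.55,3,0,-1.5,0,0.55,4,0,-1.5,0]'; python3 st.py
python3 -m inch '[0.55,1,0,0,0,0.55,2,0,0,0,0.55,3,0,0,0,0.55,4,0,0,0,0.55,5,0,0,0]'; python3 st.py scene_n
```

```text
clock: 13.75
eef_pos: [0.5432, 0.0035, 0.1588]
tool_rot: [0.055, 0.998, 0.0, -0.004]
ft_force: [-6.6, 2.6, -2.2]
grip_width: 0.0664
TCP mix [-27.7   2.2] z 158.8 yaw err -0.1 F mix -6.8 1.8 -2.2 t 13.75 w 0.0664
clock: 14.25
eef_pos: [0.539, 0.004, 0.1591]
tool_rot: [0.055, 0.998, 0.0, -0.003]
ft_force: [-5.3, 1.0, -2.3]
grip_width: 0.0659
TCP mix [-31.9   2.2] z 159.1 yaw err -0.11 F mix -5.4 0.4 -2.3 t 14.25 w 0.0659
```

View pics/scene_n.png

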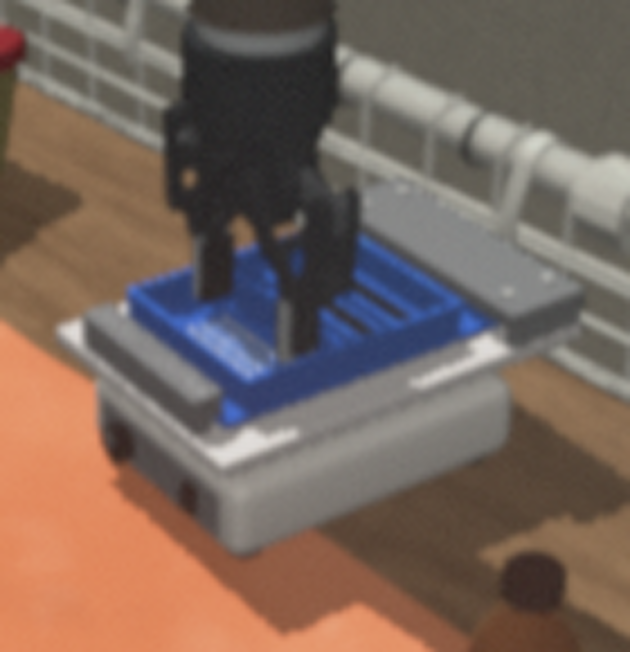

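```bash
python3 -m inch '[0.55,1,0,0.8,0,0.55,2,0,0.8,0,0.55,3,0,0.8,0,0.55,4,0,0.8,0,0.55,5,0,0.8,0,0.55,6,0,0.8,0]'; python3 st.py
python3 -m inch '[0.55,2,0,0,0,0.55,4,0,0,0,0.55,6,0,0,0,0.55,6,0,0,0]'; python3 st.py scene_o; python3 pr.py 0 -1
```

```text
clock: 14.9
eef_pos: [0.5352, 0.0044, 0.1597]
tool_rot: [0.056, 0.998, -0.0, 0.0]
ft_force: [-3.8, -0.2, -2.6]
grip_width: 0.0661
TCP mix [-35.7   2.3] z 159.7 yaw err -0.12 F mix -3.8 -0.6 -2.6 t 14.9 w 0.0661
clock: 15.3
eef_pos: [0.5299, 0.0051, 0.1604]
tool_rot: [0.056, 0.998, 0.0, 0.001]
ft_force: [0.1, 0.6, 0.2]
grip_width: 0.0667
TCP mix [-41.1   2.3] z 160.4 yaw err -0.12 F mix 0.1 0.6 0.2 t 15.3 w 0.0667
nr_wall [241. 389.]
fr_wall [458. 307.]
nl_wall [119. 295.]
nr_plate [219. 431.]
nl_plate [ 99. 335.]
```

View pics/scene_o.png

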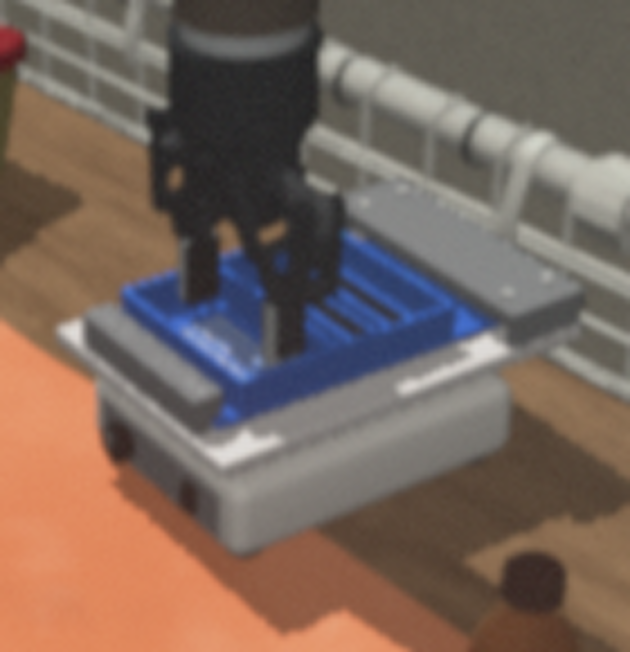

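```bash
python3 -m inch '[0.55,1,0,0,0,0.55,1,0,-8,0,0.55,1,0,-20,0,0.55,1,0,-40,0,0.55,1,0,-65,0,0.55,1,0,-90,0,0.55,1,0,-110,0]'; python3 st.py
python3 -m inch '[0.55,25,10,0,0,0.55,60,25,0,0,0.55,100,45,0,0,0.55,140,65,0,0,0.55,165,80,0,0,0.55,180,90,0,0]'; python3 st.py top_p scene_p; python3 pr.py 0 0
```

```text
clock: 16.1
eef_pos: [0.5287, 0.0053, 0.2725]
tool_rot: [0.056, 0.998, 0.0, 0.002]
ft_force: [0.6, -0.4, -0.4]
grip_width: 0.0663
TCP mix [-42.3   2.4] z 272.5 yaw err -0.12 F mix 0.6 -0.3 -0.4 t 16.1 w 0.0663
clock: 16.7
eef_pos: [0.3575, 0.1155, 0.2709]
tool_rot: [0.055, 0.998, 0.0, 0.001]
ft_force: [0.7, 0.4, -0.6]
grip_width: 0.0664
TCP mix [-224.5   93.3] z 270.9 yaw err -0.04 F mix 0.6 0.5 -0.6 t 16.7 w 0.0664
nr_wall [240. 388.]
fr_wall [456. 306.]
nl_wall [118. 294.]
nr_plate [218. 430.]
nl_plate [ 98. 334.]
```

View pics/scene_p.png

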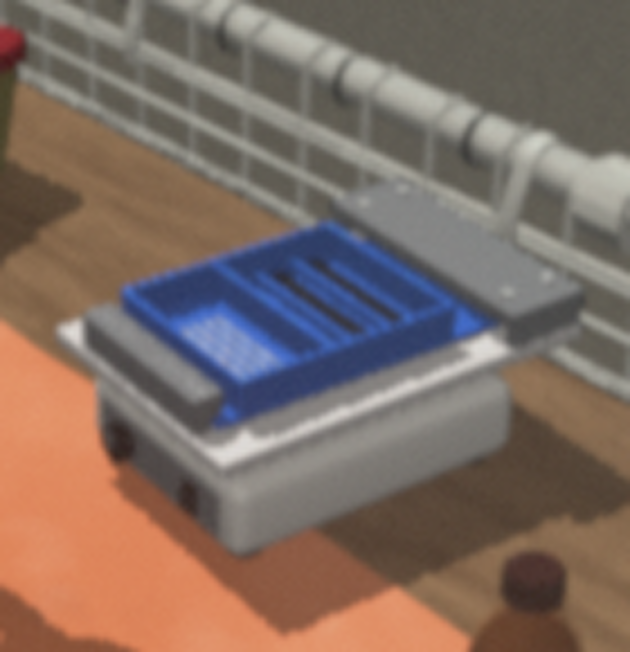

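View pics/top_p.png

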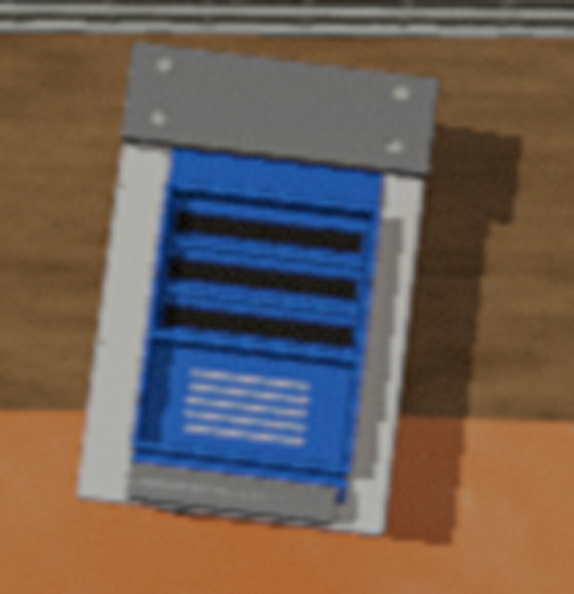

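Run:
```python
from st import *
c=camera('top')
cr=lambda n,p:print(n,p,((proj(c,[[*(O+ex*p[0]+ey*p[1])/1e3,p[2]/1e3]])[0]-[265,120]+.5)*4.1).round())
for z in(105,):
  for x in(-82,55):
    for y in(-55,55):cr('wall',(x,y,z))
cr('nrplate',(-95,-55,85));cr('lip',(-88,52,102));cr('lip',(-88,-52,102))
cr('far lip',(75,71,102));cr('far lip',(75,-71,102))
a=c['pixels'][145:255,285:370,::-1];cv2.imwrite('pics/q3.png',cv2.resize(a,None,fx=5.4,fy=5.4,interpolation=cv2.INTER_CUBIC))
f=lambda p,z:mix(1000*ray(c,(265+(p[0]+.5)/4.1-.5,120+(p[1]+.5)/4.1-.5),z/1e3))
for p in((165,183),(381,209),(135,441),(347,472)):print(f(p,105).round(1))
s=camera('scene');g=lambda p,z:mix(1000*ray(s,(285+(p[0]+.5)/4.5-.5,150+(p[1]+.5)/4.5-.5),z/1e3))
for p in((122,288),(240,382),(455,305)):print('s',g(p,105).round(1))
```

```text
wall (-82, -55, 105) [348. 478.]
wall (-82, 55, 105) [127. 451.]
wall (55, -55, 105) [379. 208.]
wall (55, 55, 105) [161. 182.]
nrplate (-95, -55, 85) [342. 508.]
lip (-88, 52, 102) [131. 464.]
lip (-88, -52, 102) [340. 489.]
far lip (75, 71, 102) [134. 141.]
far lip (75, -71, 102) [414. 174.]
[54.5 52.6]
[ 54.3 -56.4]
[-76.8  51.2]
[-79.5 -54.5]
s [-76.8  58.4]
s [-78.9 -51.1]
s [ 54.9 -54.4]
```

View pics/q3.png

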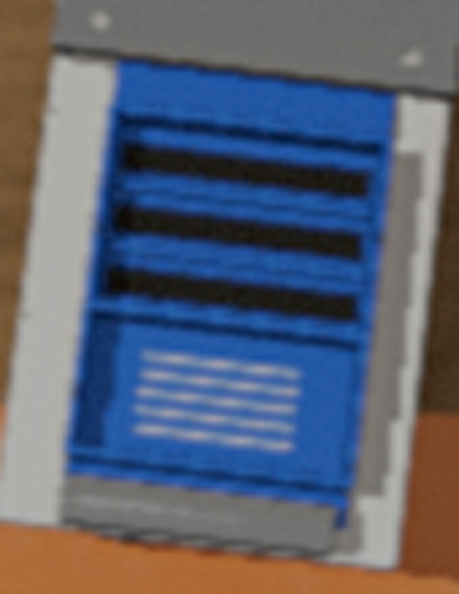

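Run:
```python
from st import *
c=camera('scene');x0,y0,s=300,205,9
a=cv2.resize(c['pixels'][y0:y0+60,x0:x0+85,::-1],None,fx=s,fy=s,interpolation=cv2.INTER_CUBIC)
for p,col in [((-88,52,102),(0,255,255)),((-88,-52,102),(0,255,255)),((-107,-78,80),(0,255,255)),((-82,-55,105),(0,0,255)),((-82,55,105),(0,0,255)),((-95,-55,85),(0,0,255)),((55,-55,105),(0,0,255)),((-82,-55,85),(0,0,255)),((55,-55,85),(0,0,255)),((-107,78,80),(0,255,255)),((-78,-51,105),(0,255,0)),((-78,51,105),(0,255,0))]:
    q=(proj(c,[[*(O+ex*p[0]+ey*p[1])/1e3,p[2]/1e3]])[0]-[x0,y0]+.5)*s
    cv2.circle(a,tuple(int(v) for v in q),3,col,-1)
cv2.imwrite('pics/q4.png',a)
```

```text
(no output)
```

View pics/q4.png

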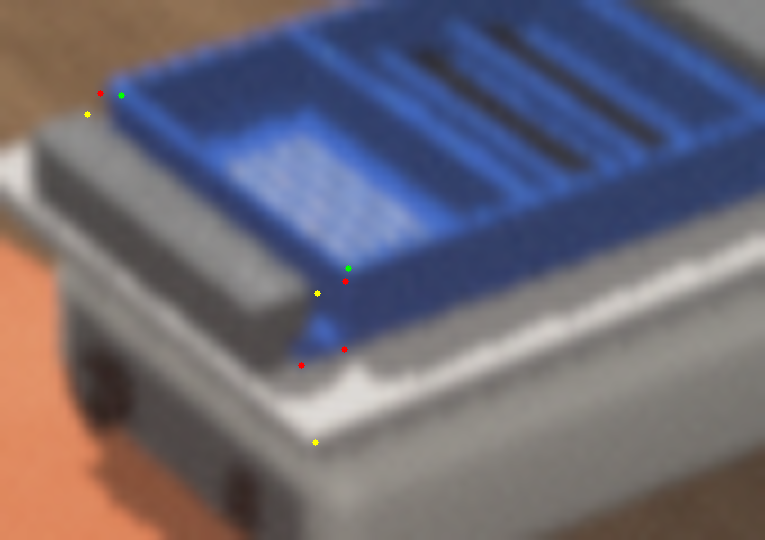

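Run:
```python
from h import *
a=cv2.imread('pics/scene0.png').astype(int);b=snap('scene','fin')['pixels'][:,:,::-1].astype(int)
for n,(x,y,w,h) in dict(bottle=(380,268,40,62),yel=(232,208,16,34),blu=(260,194,16,30)).items():print(n,np.abs(a-b)[y:y+h,x:x+w].mean().round(2))
order.job_done();print(sensors.get_obs()['clock'])
```

```text
bottle 1.1
yel 1.0
blu 1.14
the job is handed in; nothing more can be done
the job is handed in; nothing more can be done
```

View pics/fin.png

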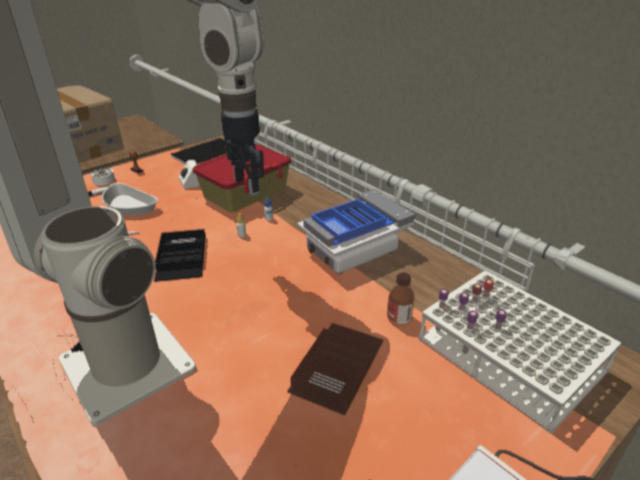

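The tray is clipped in and the job was handed in at about 17 s. I drew the tray back with the fingertips until its far edge dropped off the far rail. Then I centred it, pushed the tongue under the rail against the bumper, swung the near end down flat, and let the spring bring the near edge under the catch.

**Last checks:**
- **Fit:** The tray lies flat between the rails. In the top view its far wall reads at mixer x of about 54.5 mm, against 55 mm expected, and it is within about 2 mm sideways.
- **Gripper:** The fingers were force-free before they left the tray, and the arm was well clear at the end.
- **Bystanders:** The picture around the bottle and both vials is unchanged from the start.

**Where the checks disagreed:**
- **Scene view:** It first read the near wall about 3 to 5 mm off, which could have meant a raised near end. The fixed catch showed the same offset of about 1 pixel, so I put it down to calibration.
- **Near edge:** The catch hides it, so I could not see it directly under the lip.
- **Side-shift slip:** While centring I moved the tray about 7 mm too far to the right, and corrected it before hooking.
- **Force:** Just as the tray reached flat, the wrist briefly read about 19 N sideways and 12 N down, above the roughly 10 N from the spring. I eased off straight away.

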